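Load a solder reel into its bench stand

TASK

Take the solder reel with its steel axle off the chocked wooden board and lower it into the two open slots of the grey reel stand, pressing gently until both axle ends have gone past the spring catches and sit fully home and level in the saddles; then let go. Do not drop the reel or force it hard against the stand, and leave everything else on the table where it is.

Things in the scene. Friction and masses are not known exactly. Their poses are not given: they have to be found in the camera images.
- reel_center (a point): Centre of the loose solder reel, 36 mm above the table at the start. Bright metal winding 48 mm across, 40 mm long, between two black flanges 60 mm across, 3 mm thick. A fixed steel axle 10 mm across, 164 mm long runs through, 59 mm out each side. The y axis is the axle; symmetric end for end. 0.22 to 0.45 kg. Grip it from above across the winding, fingers closing square to the axle.
- axle_end_a (a point): Point on the reel's axle axis 70 mm from the reel's centre towards the reel's +y (12 mm in from the axle's tip); it lies over a saddle once loaded.
- axle_end_b (a point): The same, 70 mm towards the reel's -y.
- cradle: Fixed plywood board 120 x 70 x 6 mm (x, y, z) on which the reel starts, axle along the board's y. Four wooden chocks, 10 mm square and 8 mm high, stand on it at x = +-24.5, y = +-21.5 mm and keep the flanges from rolling. Origin: centre of its underside, on the table.
- stand: Fixed grey reel stand; origin: centre of its underside, on the table; z up, y along the axle of a loaded reel. Base 110 x 200 x 8 mm (x, y, z). Two upright plates at y = +-58 mm, 8 mm thick (108 mm clear between), 60 mm wide in x, 118 mm high. Outside each, at y = +-64 to 76 mm, a steel saddle on whose floor the axle end rests when home. It must never bear over 40 N from the reel.
- slot_l (a point): Throat of the slot in the stand's +y upright, 102 mm above the table: open-topped slot 11.5 mm wide in the stand's x, smooth, its sides upright below this point, 45 degree lead-ins above (about 40 mm wide at the top). Saddle height is NOT measured: both saddles, always level with each other, are clamped somewhere in an 18 mm range, so the axle's centre line when home is 67 to 85 mm above the table.
- slot_r (a point): The same in the stand's -y upright.
- catch_l (a joint): Travel (m) of the rounded spring catch on the +y saddle; it stands into the slot from the stand's +x side: 0 = fully out, grows as the axle pushes it back, 0.002 as the axle passes, back to 0 when the axle is home under it. A lowered axle first rests on the catches 10.5 mm above home; pressed about 5 mm further, with 4 to 8 N at each end (more than its weight), it snaps past and drops home.
- catch_r (a joint): The same on the -y saddle.
- pin_l (a joint): Travel (m) of a light brass brake pin in the floor of the +y saddle (8 x 5 mm seen from above; under 1 N): 0 = standing 2.5 mm proud of the floor, grows as it is pushed down, 0.0025 when the axle end lies on the saddle's floor.
- pin_r (a joint): The same on the -y saddle.
- pedal: red metal effect box with knobs, 70 x 110 x 42 mm; a bystander. Origin: centre of its underside.
- tester: green plastic box with four pins on top, 60 x 75 x 38 mm; a bystander. Origin: centre of its underside.
- boards: small stack of bare circuit boards, 44 x 30 x 8 mm; a bystander. Origin: centre of its underside.
- tape: roll of black tape lying flat, 68 across, 18 high, all in mm; a bystander. Origin: centre of its underside.
- driver: screwdriver lying on the table, about 200 mm; a bystander. Origin: centre of its underside.
- bottle: clear water bottle, 64 across, 200 high mm; a bystander. Origin: centre of its underside; stands away from the work.
- jar: small glass jar, 52 across, 65 high mm; a bystander. Origin: centre of its underside; stands away from the work.
There are look-alikes about, which are no part of the job. Leave any purple look-alike of the part that bears reel_center alone. Of the things that look like the stand, take the one that is farthest to the robot's right at the start.

How it is judged (in metres and radians):
On the way, in this order (a step that is already met when the one before it is completed fails the run):
1. the reel is lifted clear of the board (height (world z) of reel_center above 0.06 m and contact force between reel and cradle below 0.05 N), for 0.2 s.
2. both axle ends are home in the slots, below the catches, level (z of axle_end_a in the frame of stand between 0.064 and 0.088 m and x of axle_end_a in the frame of stand between -0.004 and 0.004 m and z of axle_end_b in the frame of stand between 0.064 and 0.088 m and x of axle_end_b in the frame of stand between -0.004 and 0.004 m and value of joint each of catch_l, catch_r below 0.0002 m and value of joint each of pin_l, pin_r above 0.0018 m and angle between reel_center's own y axis and vertical between 1.5558 and 1.5858 rad), for 0.2 s.
At the end, for the whole second after the job is handed in: Both axle ends lie on the floors of the two saddles: both brake pins pushed in by more than 1.8 mm, both catches sprung out again above the axle (reading under 0.0002 m), axle within 4 mm of the slots' middle and 64 to 88 mm high at both ends, level within 0.015 rad; the reel at rest and released (all of step 2 and contact force between reel and the fingers below 0.05 N and linear speed of reel below 0.02 m/s); the robot touches nothing.
It fails at once if the reel pressed against the stand with more than 40 N (contact force between reel and stand above 40 N).
It fails at once if the reel dropped: let go of and falling faster than 0.3 m/s (contact force between reel and the fingers below 0.05 N and linear speed of reel above 0.3 m/s).
It fails at once if a bystander moved more than 30 mm (distance of any of pedal, tester, boards, tape, driver, bottle, jar from where it was at the start of the episode above 0.03 m).
It fails at once if the bottle or the jar tipped over (angle between any of bottle, jar's own z axis and vertical above 0.5 rad).
It also fails if it takes over 69 s, if anything falls off the work surface, if the arm or the gripper's body presses on something with over 40 N, if the wrist force passes 120 N, or if a joint passes its speed limit or range.

ROBOT

A 6-joint arm with a two-finger parallel gripper is mounted at the origin on the work surface. World frame = base frame: x ahead of the robot, y to its left, z up, the work surface at z = 0. Lengths are in mm, angles in rad, forces in N, time in s.
With the tool pointing down it reaches from about 350 to 775 mm from the base axis. Payload 7.3 kg.
Tool frame: the origin (TCP) lies at the very end of the fingers, on their centre line; the grasp point (between the pads) lies 19 mm behind it; x points along the fingers, z is the direction in which the jaws open and shut, and the axes are right-handed (so a half turn about x gives the same grasp; the last joint's range is limited). The gripper opens to 92 mm and grips with 3 to 60 N. Pads are 19 mm wide; open, the fingers measure 130 mm over their backs; the gripper's body (75 mm by 190 mm) begins 47 mm behind the grasp point.
Start: joints at [-1.356, 0.342, 1.524, -0, 1.275, -0.146], TCP at [185.36, -491.209, 226.741] pointing down, gripper open.
Joint ranges: [-2.53, 2.53], [-0.77, 2.02], [0.04, 2.7], [-1, 4.14], [0.28, 2.66], [-3.11, 3.11]. Speed limits (rad/s): [2.57, 2.57, 3.14, 3.14, 3.14, 3.14].

INTERFACE

Orientations are given as [roll, pitch, yaw] about the fixed x, y, z axes, in that order (R = Rz(yaw) Ry(pitch) Rx(roll)).
In Python, from plant import * gives the robot as it stands.
- The arm moves only by the tool carry_out, never from a script. Its argument "rows" is a list of rows, each a list of 4 numbers: the shift along the world's x, y, z in mm, then the turn about the world's z in degrees. In form: [[x, y, z, twist], ...]. A call has 1 to 20 rows; each row is the pose to reach, as a shift and turn from the pose measured when the call began; what a row does not reach only later rows make up. A row lasts 1/12 s, in which the tool goes at most 41.7 mm and 7.16 degrees, less where a joint would pass 70% of its speed; a pose out of reach is approached as far as the arm can. A call with a gripper value outside its range is refused whole. "hand" is the finger opening in mm, from 0 to 91.8, set as the call begins (left out, the last holds). The fingers move at their own pace and stop on an object; the grip force is fixed at half the most. Time passes only in rows, so rows that repeat a pose let the fingers close. It gives the time, the measured TCP pose, the force and the opening at its end, in the units of the state.
- get_obs(): the state, without advancing time (a new reading comes with each control period).
- capture(name): name is "side" or "top"; returns the picture (384x512x3 uint8, red, green, blue); there is no depth.
- camera_info(name): a dict with "camera_matrix" (3x3 intrinsics, pixels), "pose" (4x4, takes a point from camera to world coordinates). Camera axes: x right, y down, z forward; pixel columns grow to the right and rows downward; lengths in mm; the calibration is good to about 2 mm. A picture is of the moment at which its call begins. camera_info takes no time and is no camera call.
- close_job(): hands the job in, once; it reports no verdict.
The state is a dict: "time": time; "joint_positions": joint angles; "dq": joint speeds; "tau": joint torques, N m; "tool_pos": TCP position; "tcp_rot": TCP orientation; "contact_force": force on the tool from outside, world axes, zero at the start; "moment": the same for the moment, N m; "grip_width": finger opening in mm.
Only numpy, scipy, OpenCV 4.12 (cv2) and the standard library are available. Lean on these libraries where they do the work, as an engineer would, in place of code of your own. Each camera call takes 0.05 s, during which the arm holds its last target. There are 200 camera calls.

## Working session

There is one attempt and no reset: what is moved stays moved. The work goes in short steps, Python scripts to look and compute and a tool call to move; the robot and the scene stay as the last step left them, time stands still between calls to the robot, and variables do not carry over. Pictures are saved under pics/ and viewed, about 8 in all and at most 12, crops included, and the job is handed in when it is done.

Besides the shell and the picture viewer there is one more tool, called after "Emit:" as name(argument=value, ...), one argument or row to a line, values as JSON. carry_out: Moves the arm, as the interface text tells. Its arguments: {"type":"object","properties":{"rows":{"type":"array"},"hand":{"type":"number"}},"required":["rows"]}

```bash
mkdir -p pics
python3 - <<'E'
from plant import *
import cv2,numpy as np
o=get_obs();print({k:np.round(v,3).tolist() for k,v in o.items()})
for n in("side","top"):
    im=capture(n);cv2.imwrite(f"pics/{n}0.png",im[:,:,::-1]);c=camera_info(n);print(n,np.round(c["camera_matrix"],1).tolist(),np.round(c["pose"],3).tolist())
E
```

```text
{'time': 0.0, 'joint_positions': [-1.356, 0.343, 1.525, -0.0, 1.275, -0.146], 'dq': [-0.001, 0.001, 0.002, -0.001, -0.0, -0.002], 'tau': [-0.001, -43.124, -24.422, 0.072, 0.056, -0.0], 'tool_pos': [185.251, -490.804, 226.068], 'tcp_rot': [2.998, 1.569, 1.788], 'contact_force': [0.183, 0.74, 0.035], 'moment': [-0.069, -0.026, 0.035], 'grip_width': 91.848}
side [[373.7, 0.0, 252.7], [0.0, 373.7, 193.5], [0.0, 0.0, 1.0]] [[-0.735, -0.5, 0.457, -22.453], [-0.678, 0.541, -0.498, 595.312], [0.002, -0.676, -0.737, 978.284], [0.0, 0.0, 0.0, 1.0]]
top [[402.3, 0.0, 261.2], [0.0, 402.3, 194.1], [0.0, 0.0, 1.0]] [[-0.016, -0.985, 0.173, 310.958], [-1.0, 0.018, 0.013, 1.181], [-0.016, -0.173, -0.985, 1225.531], [0.0, 0.0, 0.0, 1.0]]
```

View pics/top0.png

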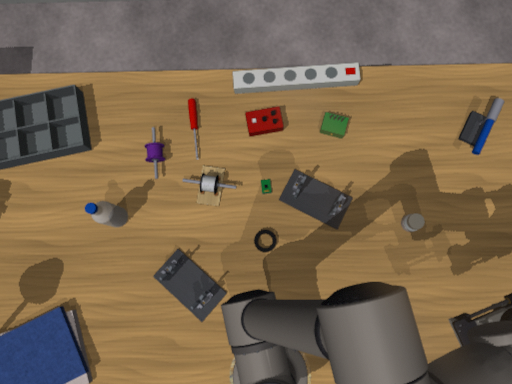

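View pics/side0.png

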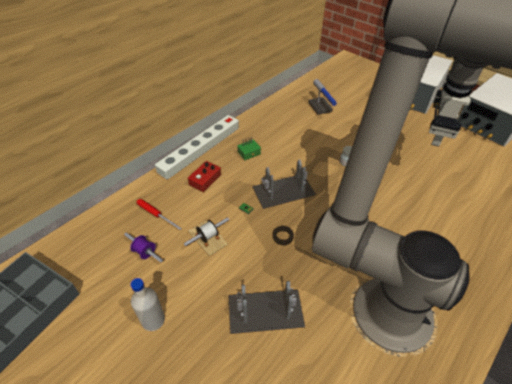

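Stand look-alikes are at top-view pixels (315,198) and (190,285). The one at (315,198) is farther right (larger column means -y), so it's the target. There are two reels: the bright one on the board at (209,184) is mine, and the purple one at (155,153) is the look-alike. I'll confirm with one enlarged composite crop.

```bash
cat > h.py <<'E'
import numpy as np,cv2
from plant import *
def ray(n,uv):
    c=camera_info(n);K=np.array(c["camera_matrix"]);T=np.array(c["pose"])
    d=T[:3,:3]@np.linalg.solve(K,[uv[0],uv[1],1.]);return T[:3,3],d/np.linalg.norm(d)
def plane(n,uv,z):
    o,d=ray(n,uv);return o+d*(z-o[2])/d[2]
def tri(a,b):  # uv in top, uv in side -> point, miss distance
    o1,d1=ray("top",a);o2,d2=ray("side",b)
    s=np.linalg.lstsq(np.c_[d1,-d2],o2-o1,rcond=None)[0]
    p,q=o1+s[0]*d1,o2+s[1]*d2;return (p+q)/2,np.linalg.norm(p-q)
def proj(n,P):
    c=camera_info(n);K=np.array(c["camera_matrix"]);T=np.array(c["pose"])
    q=K@(T[:3,:3].T@(np.array(P,float)-T[:3,3]));return q[:2]/q[2]
E
python3 - <<'E'
import cv2,numpy as np
from h import *
t=cv2.imread("pics/top0.png");s=cv2.imread("pics/side0.png")
def cr(im,x,y,w,h):return cv2.resize(im[y:y+h,x:x+w],(400,300),interpolation=cv2.INTER_CUBIC)
cv2.imwrite("pics/crop.png",np.vstack([np.hstack([cr(t,175,155,72,54),cr(t,271,165,88,66)]),np.hstack([cr(s,172,205,72,54),cr(s,244,150,80,60)])]))
for uv in [(209,184),(315,198),(400,340),(190,285)]:
  p=plane("top",uv,30);print(uv,p.round(),proj("side",p).round())
E
```

```text
(209, 184) [555. 175.  30.] [208. 233.]
(315, 198) [ 506. -145.   30.] [284. 187.]
(400, 340) [  96. -368.   30.] [424. 212.]
(190, 285) [257. 228.  30.] [268. 306.]
```

View pics/crop.png

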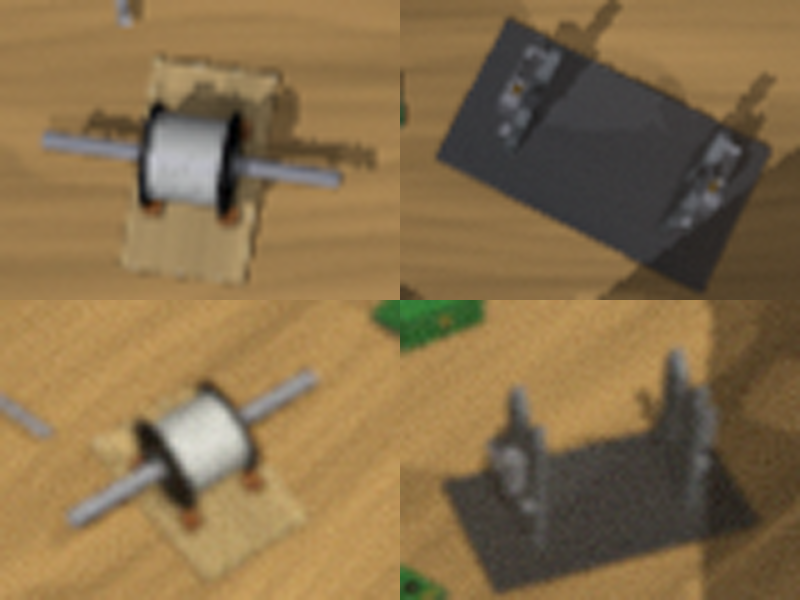

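The crop shows the bright reel on the board with its axle tips at top-view (183,180) and (236,187). The target stand shows two uprights and the brass pins at top-view (296.5,184.4) and (339.6,205.9). Next I'll measure both.

Run:
```python
import cv2,numpy as np
from h import *
t=cv2.imread("pics/top0.png");s=cv2.imread("pics/side0.png")
# reel: tips by hand, refine by masks of low saturation
A,ra=tri((183.1,180.2),(185,244.6));B,rb=tri((236.2,187.4),(228.7,218.7))
print("tips",A.round(1),ra.round(1),B.round(1),rb.round(1),"len",np.linalg.norm(A-B).round(1),"mid",((A+B)/2).round(1),"yaw",np.degrees(np.arctan2(*(A-B)[[1,0]])).round(1))
def cen(im,x,y,w,h):
    m=np.zeros(im.shape[:2],np.uint8);hsv=cv2.cvtColor(im,cv2.COLOR_BGR2HSV)
    m[y:y+h,x:x+w]=((hsv[...,1]<40)&(hsv[...,2]>135))[y:y+h,x:x+w]
    n,l,st,c=cv2.connectedComponentsWithStats(m);i=1+np.argmax(st[1:,4]);print(st[i],c[i].round(2));return l==i,c[i]
mt,ct=cen(t,175,155,72,54);ms,cs=cen(s,172,205,72,54)
P,r=tri(ct,cs);print("winding",P.round(1),r.round(1))
for z in(36,):print(plane("top",ct,z).round(1),plane("side",cs,z).round(1))
# axle direction from top: low-sat pixels of axle
hsv=cv2.cvtColor(t,cv2.COLOR_BGR2HSV)
for nm,im,box in(("top",t,(265,160,95,75)),("side",s,(244,150,80,62))):
    hs=cv2.cvtColor(im,cv2.COLOR_BGR2HSV);x,y,w,h=box
    m=np.zeros(im.shape[:2],np.uint8);m[y:y+h,x:x+w]=((hs[...,1]<60)&(hs[...,2]<85))[y:y+h,x:x+w]
    m=cv2.morphologyEx(m,cv2.MORPH_CLOSE,np.ones((5,5)))
    c=max(cv2.findContours(m,0,2)[0],key=cv2.contourArea)
    R=cv2.minAreaRect(c);print(nm,R);
    q=cv2.approxPolyDP(cv2.convexHull(c),4,True)[:,0];print(q.tolist())
    print(np.array([plane(nm,u,8) for u in q]).round(1).tolist())
C=np.array([plane("top",u,8)[:2] for u in[(294.8,168.7),(352.6,197.6),(337.7,229.2),(279.1,199.8)]])
print("hand",C.round(1).tolist(),C.mean(0).round(1),[np.linalg.norm(C[i]-C[i-1]).round(1) for i in range(4)])
D=(C[0]+C[3]-C[1]-C[2])/2;print("yaw",np.degrees(np.arctan2(D[1],D[0])))
for z in(65,75,85):
    a=plane("top",(296.5,184.4),z);b=plane("top",(339.6,205.9),z);print(z,a.round(1),b.round(1),((a+b)/2).round(1),np.linalg.norm(a-b).round(1),np.degrees(np.arctan2(*(a-b)[[1,0]])).round(1))
```

```text
tips [568.1 253.2  38.3] 2.7 [542.7  92.3  37.8] 2.0 len 162.9 mid [555.4 172.7  38.1] yaw 81.0
[202 178  13  14 145] [207.79 184.12]
[201 223  15  15 155] [208.39 229.56]
winding [549.6 174.6  54.7] 1.1
[553.9 177.7  36. ] [560.7 165.9  36. ]
top ((315.3000183105469, 198.40000915527344), (64.39875793457031, 34.435447692871094), 26.56505012512207)
[[294, 170], [351, 198], [336, 228], [279, 199]]
[[599.2, -85.8, 8.0], [508.0, -257.2, 8.0], [417.1, -207.1, 8.0], [508.9, -37.1, 8.0]]
side ((282.2111511230469, 185.10232543945312), (33.08412551879883, 55.53043746948242), 75.25643920898438)
[[298, 164], [313, 194], [264, 207], [254, 187], [267, 172]]
[[556.9, -289.7, 8.0], [422.6, -203.3, 8.0], [509.4, -41.0, 8.0], [598.1, -87.2, 8.0], [614.7, -176.8, 8.0]]
hand [[603.3, -88.4], [509.1, -262.1], [413.4, -212.0], [506.5, -37.4]] [ 508.1 -150. ] [np.float64(109.4), np.float64(197.6), np.float64(108.1), np.float64(197.9)]
yaw 61.74169386551342
65 [542.2 -87.7  65. ] [ 476.1 -210.8   65. ] [ 509.2 -149.3   65. ] 139.7 61.8
75 [540.2 -87.   75. ] [ 474.7 -209.    75. ] [ 507.4 -148.    75. ] 138.5 61.8
85 [538.2 -86.2  85. ] [ 473.3 -207.2   85. ] [ 505.7 -146.7   85. ] 137.3 61.8
```

The measurements agree:
- **Reel:** centre about (555,173,37), axle at 81°, axle length 163 mm against 164 given.
- **Stand:** centre about (508.5,-149.5), axle direction 61.8°. Base measures 109x198 mm against 110x200, and the pins are 140 mm apart as they should be.

The jaws are now at -69.3° and need to be at -9°, so the turn is about +60°.

Emit:
carry_out(
  rows=[
    [10, 17, 0, 1],
    [25, 45, 0, 4],
    [44, 80, 0, 7],
    [64, 116, 0, 10],
    [84, 151, 0, 13],
    [104, 187, 0, 16],
    [124, 222, 0, 20],
    [143, 258, 0, 23],
    [163, 293, 0, 26],
    [183, 329, 0, 29],
    [203, 364, 0, 33],
    [223, 400, 0, 36],
    [242, 435, 0, 39],
    [262, 471, 0, 42],
    [282, 506, 0, 46],
    [302, 542, 0, 49],
    [322, 577, 0, 52],
    [341, 613, 0, 55],
    [358, 644, 0, 58],
    [370, 664, 0, 60],
  ],
  hand=91.8,
)

```text
time: 1.77
tool_pos: [555.9, 176.5, 225.4]
tcp_rot: [2.808, 1.569, 2.65]
contact_force: [0.5, -0.1, -1.1]
grip_width: 91.7
```

Emit:
carry_out(
  rows=[
    [0, 0, -30, 0],
    [0, 0, -60, 0],
    [0, 0, -90, 0],
    [0, 0, -90, 0],
  ],
)

```text
time: 2.1
tool_pos: [552.0, 176.0, 129.1]
tcp_rot: [-2.9, 1.557, -3.058]
contact_force: [-1.5, -0.6, -1.2]
grip_width: 91.8
```

```bash
cat >> h.py <<'E'
from scipy.spatial.transform import Rotation as Ro
def st():
    o=get_obs();R=Ro.from_euler("xyz",o["tcp_rot"]).as_matrix()
    print("t",round(float(o["time"]),2),"tcp",np.round(o["tool_pos"],1),"jaw",np.degrees(np.arctan2(R[1,2],R[0,2])).round(1),"x",R[:,0].round(3),"F",np.round(o["contact_force"],1),"M",np.round(o["moment"],2),"w",np.round(o["grip_width"],1));return o
def snap(tag,tb,sb):
    out=[]
    for n,(x,y,w,h) in(("top",tb),("side",sb)):
        im=capture(n)[:,:,::-1];cv2.imwrite(f"pics/{n}_{tag}.png",im)
        out.append(cv2.resize(im[y:y+h,x:x+w],(400,400*h//w),interpolation=cv2.INTER_CUBIC))
    cv2.imwrite(f"pics/c_{tag}.png",np.hstack(out))
E
python3 - <<'E'
from h import *
st();snap("pre",(140,130,120,120),(150,130,120,120))
E
```

```text
t 2.1 tcp [552.  176.  129.1] jaw -9.0 x [-0.014 -0.001 -1.   ] F [-1.5 -0.6 -1.2] M [-0.1  -0.07 -0.02] w 91.8
```

View pics/c_pre.png

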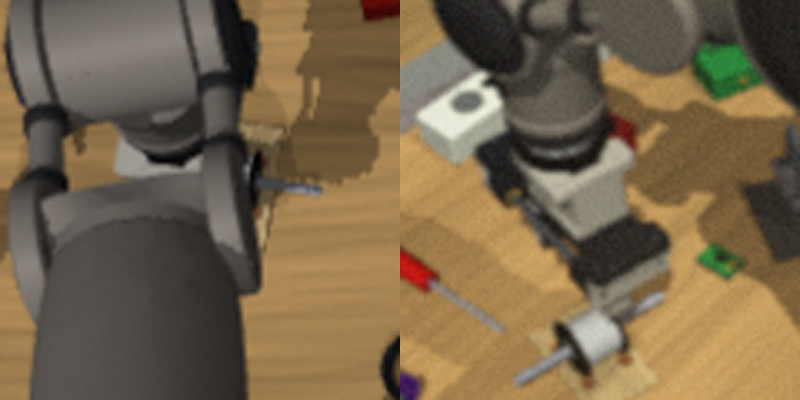

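The side crop shows the gripper above the reel, jaws square to the axle. The top view is blocked by the arm. I'll correct about (+3,-3) and descend part way.

Emit:
carry_out(
  rows=[
    [3, -3, 0, 0],
    [3, -3, -20, 0],
    [3, -3, -40, 0],
    [3, -3, -57, 0],
    [3, -3, -65, 0],
    [3, -3, -69, 0],
    [3, -3, -69, 0],
    [3, -3, -69, 0],
  ],
)

```text
time: 2.87
tool_pos: [559.4, 173.4, 67.4]
tcp_rot: [2.86, 1.568, 2.702]
contact_force: [0.1, -0.7, -0.1]
grip_width: 92.2
```

Run:
```python
from h import *
st();snap("low",(180,130,80,80),(170,190,80,80))
```

```text
t 2.87 tcp [559.4 173.4  67.4] jaw -9.1 x [-0.002  0.001 -1.   ] F [ 0.1 -0.7 -0.1] M [-0.03 -0.1   0.03] w 92.2
```

View pics/c_low.png

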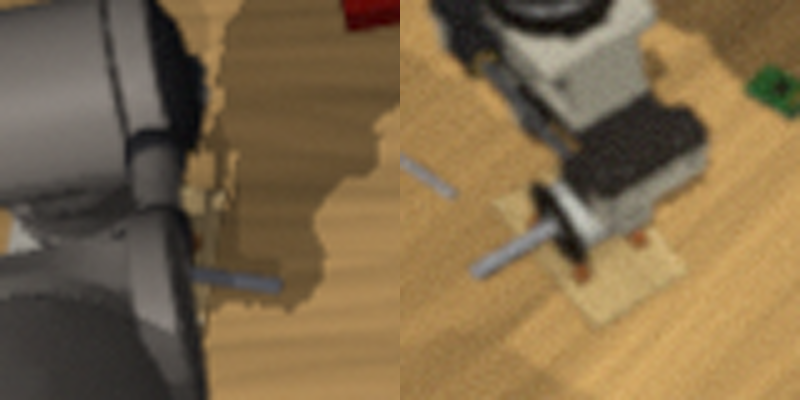

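The side crop shows the near finger in front of the winding, between the flanges. I'll shift (-4,-1), descend to about z 18, then close.

Emit:
carry_out(
  rows=[
    [-4, -1, 0, 0],
    [-4, -1, -10, 0],
    [-4, -1, -22, 0],
    [-4, -1, -34, 0],
    [-4, -1, -43, 0],
    [-4, -1, -49, 0],
    [-4, -1, -49, 0],
    [-4, -1, -49, 0],
    [-4, -1, -49, 0],
  ],
)

```text
time: 3.72
tool_pos: [555.8, 172.6, 18.8]
tcp_rot: [2.459, 1.569, 2.301]
contact_force: [-0.7, 0.6, 0.2]
grip_width: 91.9
```

Emit:
carry_out(
  rows=[
    [0, 0, 0, 0],
    [0, 0, 0, 0],
    [0, 0, 0, 0],
    [0, 0, 0, 0],
    [0, 0, 0, 0],
    [0, 0, 0, 0],
    [0, 0, 0, 0],
    [0, 0, 0, 0],
    [0, 0, 0, 0],
    [0, 0, 0, 0],
    [0, 0, 0, 0],
    [0, 0, 0, 0],
  ],
  hand=30,
)

```text
time: 4.72
tool_pos: [557.5, 172.6, 19.6]
tcp_rot: [0.652, 1.567, 0.494]
contact_force: [6.1, -0.5, 2.2]
grip_width: 47.5
```

```bash
python3 -c "
from h import *
st()"
```

```text
t 4.72 tcp [557.5 172.6  19.6] jaw -9.1 x [ 0.003  0.002 -1.   ] F [ 6.1 -0.5  2.2] M [-0.16 -0.99  0.  ] w 47.5
```

Gripped at 47.5 mm, as the winding's size requires. Lifting.

Emit:
carry_out(
  rows=[
    [0, 0, 4, 0],
    [0, 0, 10, 0],
    [0, 0, 20, 0],
    [0, 0, 35, 0],
    [0, 0, 55, 0],
    [0, 0, 75, 0],
    [0, 0, 95, 0],
    [0, 0, 115, 0],
    [0, 0, 130, 0],
    [0, 0, 138, 0],
    [0, 0, 140, 0],
    [0, 0, 140, 0],
    [0, 0, 140, 0],
    [0, 0, 140, 0],
  ],
)

```text
time: 5.88
tool_pos: [556.8, 172.4, 158.3]
tcp_rot: [1.419, 1.57, 1.261]
contact_force: [-0.5, -0.4, -4.3]
grip_width: 47.1
```

Run:
```python
from h import *
st();snap("lift",(180,130,80,80),(160,150,100,100))
```

```text
t 5.88 tcp [556.8 172.4 158.3] jaw -9.1 x [ 0.     0.001 -1.   ] F [-0.5 -0.4 -4.3] M [ 0.02 -0.09 -0.04] w 47.1
```

View pics/c_lift.png

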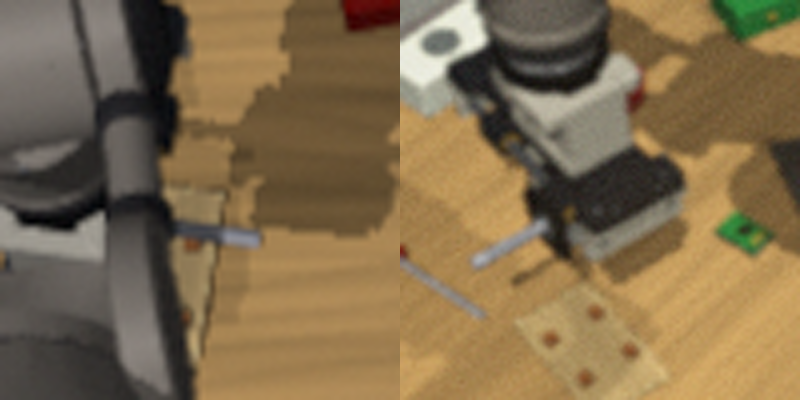

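Reel lifted: about 4.2 N on the wrist, and the side crop shows the axle level and the board empty. Now moving over the stand.

Emit:
carry_out(
  rows=[
    [-1, -8, 0, 0],
    [-4, -25, 0, -1],
    [-7, -47, 0, -3],
    [-11, -72, 0, -4],
    [-15, -97, 0, -6],
    [-18, -122, 0, -7],
    [-22, -147, 0, -9],
    [-26, -172, 0, -10],
    [-29, -197, 0, -12],
    [-33, -222, 0, -13],
    [-37, -247, 0, -15],
    [-40, -270, 0, -16],
    [-43, -290, 0, -17],
    [-46, -306, 0, -18],
    [-47, -317, 0, -19],
    [-48, -322, 0, -19],
    [-48, -322, 0, -19],
    [-48, -322, 0, -19],
    [-48, -322, 0, -19],
  ],
)

```text
time: 7.57
tool_pos: [509.1, -148.7, 158.5]
tcp_rot: [1.387, 1.569, 0.898]
contact_force: [0.5, -0.1, -4.5]
grip_width: 47.4
```

Run:
```python
from h import *
p=plane("top",(231.6,178),176);print("tip at lift",p.round(1),"expected ~(544,92)")
st();snap("over",(265,150,100,100),(230,110,100,100))
```

```text
tip at lift [540.8  93.3 176. ] expected ~(544,92)
t 7.57 tcp [ 509.1 -148.7  158.5] jaw -28.0 x [ 0.001  0.001 -1.   ] F [ 0.5 -0.1 -4.5] M [-0.03 -0.06 -0.03] w 47.4
```

View pics/c_over.png

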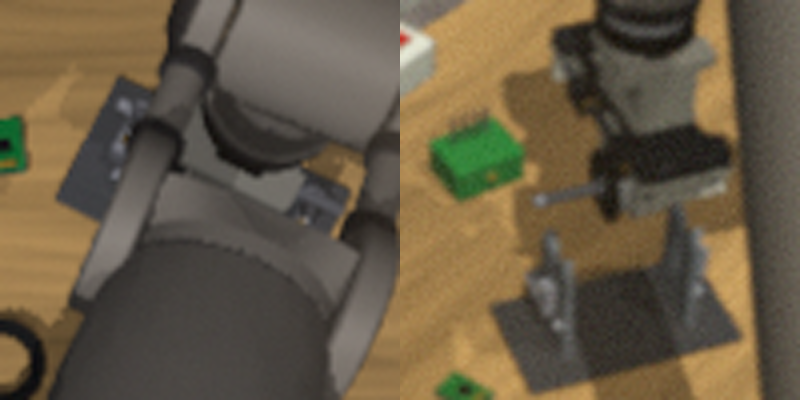

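Run:
```python
from h import *
print("tip side expected",proj("side",(508.6+38.7,-149+72.3,176)).round(1),"seen ~ (265,160)")
a=np.radians(61.8);y=np.array([np.cos(a),np.sin(a)]);x=np.array([y[1],-y[0]])
c=np.array([508.5,-149.5])
for X in(-30,30):
  for Y in(54,62,-54,-62): 
    P=[*(c+X*x+Y*y),118];print(X,Y,"side",proj("side",P).round(1),"top",proj("top",P).round(1))
```

```text
tip side expected [263.8 160.2] seen ~ (265,160)
-30 54 side [274.8 177.3] top [298.2 192.8]
-30 62 side [272.5 177.9] top [295.6 191.5]
-30 -54 side [305.1 169.8] top [333.2 210.3]
-30 -62 side [307.3 169.3] top [335.8 211.6]
30 54 side [268.2 165.4] top [307.7 174.1]
30 62 side [266.  165.9] top [305.1 172.9]
30 -54 side [297.8 158.3] top [342.5 191.3]
30 -62 side [299.9 157.8] top [345.1 192.6]
```

Emit:
carry_out(
  rows=[
    [0, 0, -4, 0],
    [0, 0, -12, 0],
    [0, 0, -22, 0],
    [0, 0, -32, 0],
    [0, 0, -40, 0],
    [0, 0, -44, 0],
    [0, 0, -45, 0],
    [0, 0, -45, 0],
    [0, 0, -45, 0],
  ],
)

```text
time: 8.42
tool_pos: [509.4, -148.8, 113.7]
tcp_rot: [0.982, 1.569, 0.493]
contact_force: [-0.3, -0.0, -3.9]
grip_width: 47.4
```

Run:
```python
from h import *
st();snap("near",(265,150,100,100),(235,140,80,80))
cv2.imwrite("pics/n.png",cv2.resize(cv2.imread("pics/side_near.png")[145:215,240:320],(800,700)[:2] if 0 else (640,560),interpolation=cv2.INTER_CUBIC))
```

```text
t 8.42 tcp [ 509.4 -148.8  113.7] jaw -28.0 x [ 0.002  0.001 -1.   ] F [-0.3 -0.  -3.9] M [-0.01 -0.05 -0.03] w 47.4
```

View pics/n.png

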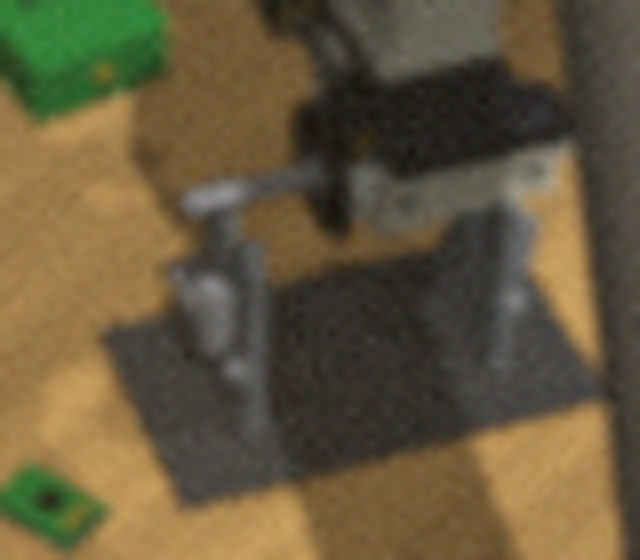

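The side crop shows the axle directly over the +y upright between its prongs; prong tops were predicted to within about 2 px. I'll lower gradually, reading lateral force as I go.

Emit:
carry_out(
  rows=[
    [0, 0, -4, 0],
    [0, 0, -8, 0],
    [0, 0, -12, 0],
    [0, 0, -15, 0],
    [0, 0, -18, 0],
    [0, 0, -20, 0],
    [0, 0, -22, 0],
    [0, 0, -22, 0],
    [0, 0, -22, 0],
  ],
)

```text
time: 9.27
tool_pos: [509.5, -148.8, 91.9]
tcp_rot: [0.829, 1.569, 0.341]
contact_force: [0.4, 0.2, -3.0]
grip_width: 47.2
```

Emit:
carry_out(
  rows=[
    [0, 0, -1, 0],
    [0, 0, -2, 0],
    [0, 0, -3, 0],
    [0, 0, -4, 0],
    [0, 0, -5, 0],
    [0, 0, -5, 0],
    [0, 0, -5, 0],
  ],
)

```text
time: 9.85
tool_pos: [510.5, -149.3, 87.5]
tcp_rot: [0.426, 1.566, -0.062]
contact_force: [4.7, -1.9, -0.4]
grip_width: 47.2
```

```bash
python3 -c "
from h import *
st()"
```

```text
t 9.85 tcp [ 510.5 -149.3   87.5] jaw -28.0 x [ 0.005 -0.    -1.   ] F [ 4.7 -1.9 -0.4] M [-0.19 -0.83 -0.29] w 47.2
```

The lateral force is about 5 N along the stand's +x, and the moment (-0.29 N m) places the contact at the +y upright only. I'll shift +x by 1 mm and turn -1°.

Emit:
carry_out(
  rows=[
    [0.5, -0.3, 0.5, -0.5],
    [1, -0.5, 0.5, -1],
    [1, -0.5, 0, -1],
    [1, -0.5, 0, -1],
    [1, -0.5, 0, -1],
  ],
)

```text
time: 10.27
tool_pos: [511.0, -149.6, 87.1]
tcp_rot: [0.528, 1.567, 0.022]
contact_force: [1.4, -0.9, -3.1]
grip_width: 47.2
```

```bash
python3 -c "
from h import *
st()"
```

```text
t 10.27 tcp [ 511.  -149.6   87.1] jaw -29.0 x [ 0.003  0.    -1.   ] F [ 1.4 -0.9 -3.1] M [-0.11 -0.16  0.06] w 47.2
```

Emit:
carry_out(
  rows=[
    [0, 0, -1, 0],
    [0, 0, -2, 0],
    [0, 0, -3, 0],
    [0, 0, -3, 0],
    [0, 0, -3, 0],
  ],
)

```text
time: 10.68
tool_pos: [511.0, -149.6, 84.0]
tcp_rot: [0.549, 1.568, 0.043]
contact_force: [1.3, -0.8, -3.2]
grip_width: 47.3
```

```bash
python3 -c "
from h import *
st()"
```

```text
t 10.68 tcp [ 511.  -149.6   84. ] jaw -29.0 x [ 0.003  0.    -1.   ] F [ 1.3 -0.8 -3.2] M [-0.17 -0.25  0.1 ] w 47.3
```

Emit:
carry_out(
  rows=[
    [0.6, -0.3, -1, 0.3],
    [0.6, -0.3, -2, 0.3],
    [0.6, -0.3, -3, 0.3],
    [0.6, -0.3, -4, 0.3],
    [0.6, -0.3, -5, 0.3],
    [0.6, -0.3, -5, 0.3],
    [0.6, -0.3, -5, 0.3],
  ],
)

```text
time: 11.27
tool_pos: [511.5, -149.8, 78.9]
tcp_rot: [0.628, 1.568, 0.127]
contact_force: [0.2, -0.6, -4.1]
grip_width: 47.6
```

```bash
python3 -c "
from h import *
st()"
```

```text
t 11.27 tcp [ 511.5 -149.8   78.9] jaw -28.7 x [ 0.003  0.    -1.   ] F [ 0.2 -0.6 -4.1] M [ 0.02 -0.03  0.02] w 47.6
```

Emit:
carry_out(
  rows=[
    [0, 0, -1, 0],
    [0, 0, -2, 0],
    [0, 0, -3, 0],
    [0, 0, -4, 0],
    [0, 0, -4, 0],
    [0, 0, -4, 0],
  ],
)

```text
time: 11.77
tool_pos: [511.5, -149.8, 74.8]
tcp_rot: [0.641, 1.568, 0.141]
contact_force: [1.0, 0.0, -3.1]
grip_width: 47.0
```

```bash
python3 -c "
from h import *
st()"
```

```text
t 11.77 tcp [ 511.5 -149.8   74.8] jaw -28.7 x [ 0.003  0.    -1.   ] F [ 1.   0.  -3.1] M [-0.   -0.09  0.  ] w 47.0
```

Both ends are free in the slots: lateral force is near zero, with only the weight showing. Continuing down in small steps.

Emit:
carry_out(
  rows=[
    [0, 0, -1, 0],
    [0, 0, -2, 0],
    [0, 0, -3, 0],
    [0, 0, -3, 0],
    [0, 0, -3, 0],
  ],
)

```text
time: 12.18
tool_pos: [511.4, -149.8, 71.7]
tcp_rot: [0.693, 1.568, 0.192]
contact_force: [0.8, 1.0, -2.6]
grip_width: 47.3
```

Emit:
carry_out(
  rows=[
    [0, 0, -1, 0],
    [0, 0, -2, 0],
    [0, 0, -3, 0],
    [0, 0, -3, 0],
    [0, 0, -3, 0],
  ],
)

```text
time: 12.6
tool_pos: [511.4, -149.7, 68.6]
tcp_rot: [0.757, 1.568, 0.256]
contact_force: [-0.4, 0.5, -2.5]
grip_width: 47.0
```

```bash
python3 -c "
from h import *
st()"
```

```text
t 12.6 tcp [ 511.4 -149.7   68.6] jaw -28.7 x [ 0.002  0.001 -1.   ] F [-0.4  0.5 -2.5] M [-0.04 -0.06  0.04] w 47.0
```

Emit:
carry_out(
  rows=[
    [0, 0, -1, 0],
    [0, 0, -2, 0],
    [0, 0, -2, 0],
    [0, 0, -2, 0],
  ],
)

```text
time: 12.93
tool_pos: [511.3, -149.7, 66.5]
tcp_rot: [0.78, 1.569, 0.279]
contact_force: [-0.6, -0.4, -3.7]
grip_width: 47.5
```

Emit:
carry_out(
  rows=[
    [0, 0, -1, 0],
    [0, 0, -2, 0],
    [0, 0, -2, 0],
    [0, 0, -2, 0],
  ],
)

```text
time: 13.27
tool_pos: [511.2, -149.7, 64.4]
tcp_rot: [0.869, 1.569, 0.368]
contact_force: [-0.6, -0.7, -3.6]
grip_width: 47.2
```

Emit:
carry_out(
  rows=[
    [0, 0, -1, 0],
    [0, 0, -2, 0],
    [0, 0, -2, 0],
    [0, 0, -2, 0],
  ],
)

```text
time: 13.6
tool_pos: [511.1, -149.6, 62.4]
tcp_rot: [0.982, 1.569, 0.481]
contact_force: [-0.2, 0.7, -3.1]
grip_width: 47.1
```

```bash
python3 -c "
from h import *
st()"
```

```text
t 13.6 tcp [ 511.1 -149.6   62.4] jaw -28.7 x [ 0.002  0.001 -1.   ] F [-0.2  0.7 -3.1] M [ 0.04 -0.03  0.09] w 47.1
```

Emit:
carry_out(
  rows=[
    [0, 0, -1, 0],
    [0, 0, -2, 0],
    [0, 0, -2, 0],
    [0, 0, -2, 0],
  ],
)

```text
time: 13.93
tool_pos: [510.8, -149.4, 61.0]
tcp_rot: [1.164, 1.569, 0.664]
contact_force: [-4.5, 2.3, 5.7]
grip_width: 47.3
```

Emit:
carry_out(
  rows=[
    [0, 0, -1, 0],
    [0, 0, -2, 0],
    [0, 0, -2, 0],
    [0, 0, -2, 0],
  ],
)

```text
time: 14.27
tool_pos: [510.7, -149.3, 59.4]
tcp_rot: [1.195, 1.569, 0.694]
contact_force: [-3.1, 1.5, 5.4]
grip_width: 47.5
```

```bash
python3 -c "
from h import *
st()"
```

```text
t 14.27 tcp [ 510.7 -149.3   59.4] jaw -28.7 x [ 0.001  0.001 -1.   ] F [-3.1  1.5  5.4] M [0.26 0.55 0.16] w 47.5
```

Contact with the catches began at TCP z of about 62; the push comes from the stand's +x, as expected. Home should therefore be near TCP 51.5. Pressing in 1.5 mm steps.

Emit:
carry_out(
  rows=[
    [0, 0, -0.8, 0],
    [0, 0, -1.5, 0],
    [0, 0, -1.5, 0],
    [0, 0, -1.5, 0],
  ],
)

```text
time: 14.6
tool_pos: [510.7, -149.3, 57.8]
tcp_rot: [1.222, 1.569, 0.722]
contact_force: [-3.1, 1.6, 1.5]
grip_width: 47.3
```

Emit:
carry_out(
  rows=[
    [0, 0, -0.8, 0],
    [0, 0, -1.5, 0],
    [0, 0, -1.5, 0],
    [0, 0, -1.5, 0],
  ],
)

```text
time: 14.93
tool_pos: [510.7, -149.3, 55.9]
tcp_rot: [1.352, 1.569, 0.851]
contact_force: [-0.4, -0.2, -2.3]
grip_width: 47.6
```

Emit:
carry_out(
  rows=[
    [0, 0, -0.8, 0],
    [0, 0, -1.5, 0],
    [0, 0, -1.5, 0],
    [0, 0, -1.5, 0],
  ],
)

```text
time: 15.27
tool_pos: [510.8, -149.4, 54.3]
tcp_rot: [1.254, 1.569, 0.753]
contact_force: [0.2, -0.5, -0.8]
grip_width: 47.2
```

```bash
python3 -c "
from h import *
st()"
```

```text
t 15.27 tcp [ 510.8 -149.4   54.3] jaw -28.7 x [ 0.001  0.001 -1.   ] F [ 0.2 -0.5 -0.8] M [-0.06  0.05 -0.13] w 47.2
```

It is past the catches at about z 57 and the brake pins are starting to take load. I'll keep going gently to the floor.

Emit:
carry_out(
  rows=[
    [0, 0, -0.6, 0],
    [0, 0, -1.2, 0],
    [0, 0, -1.2, 0],
    [0, 0, -1.2, 0],
  ],
)

```text
time: 15.6
tool_pos: [510.8, -149.4, 52.9]
tcp_rot: [1.323, 1.569, 0.822]
contact_force: [-0.7, -1.1, -2.3]
grip_width: 47.1
```

Emit:
carry_out(
  rows=[
    [0, 0, -0.5, 0],
    [0, 0, -1, 0],
    [0, 0, -1, 0],
    [0, 0, -1, 0],
  ],
)

```text
time: 15.93
tool_pos: [510.9, -149.5, 51.9]
tcp_rot: [1.166, 1.569, 0.665]
contact_force: [-1.0, -0.7, -1.5]
grip_width: 47.4
```

```bash
python3 -c "
from h import *
st()"
```

```text
t 15.93 tcp [ 510.9 -149.5   51.9] jaw -28.7 x [ 0.001  0.001 -1.   ] F [-1.  -0.7 -1.5] M [ 0.04  0.02 -0.02] w 47.4
```

Emit:
carry_out(
  rows=[
    [0, 0, -0.5, 0],
    [0, 0, -1, 0],
    [0, 0, -1, 0],
    [0, 0, -1, 0],
  ],
)

```text
time: 16.27
tool_pos: [511.0, -149.6, 51.4]
tcp_rot: [0.915, 1.569, 0.414]
contact_force: [-2.8, -0.2, 6.0]
grip_width: 47.2
```

Emit:
carry_out(
  rows=[
    [0, 0, -0.5, 0],
    [0, 0, -0.8, 0],
    [0, 0, -0.8, 0],
    [0, 0, -0.8, 0],
  ],
)

```text
time: 16.6
tool_pos: [511.0, -149.6, 51.3]
tcp_rot: [0.732, 1.569, 0.231]
contact_force: [-4.0, 0.2, 8.0]
grip_width: 47.0
```

```bash
python3 -c "
from h import *
st()"
```

```text
t 16.6 tcp [ 511.  -149.6   51.3] jaw -28.7 x [ 0.002  0.    -1.   ] F [-4.   0.2  8. ] M [0.25 0.44 0.1 ] w 47.0
```

The axle is firmly on the floor at TCP 51.3, 10.7 mm below catch contact against 10.5 expected. The moment about the stand's x is about 0, so both ends bear equally. Opening.

Emit:
carry_out(
  rows=[
    [0, 0, 0.2, 0],
    [0, 0, 0.2, 0],
    [0, 0, 0.2, 0],
    [0, 0, 0.2, 0],
    [0, 0, 0.2, 0],
    [0, 0, 0.2, 0],
    [0, 0, 0.2, 0],
    [0, 0, 0.2, 0],
    [0, 0, 0.2, 0],
    [0, 0, 0.2, 0],
    [0, 0, 0.2, 0],
    [0, 0, 0.2, 0],
  ],
  hand=91.8,
)

```text
time: 17.6
tool_pos: [511.0, -149.6, 51.5]
tcp_rot: [0.741, 1.569, 0.24]
contact_force: [0.1, -0.2, -0.4]
grip_width: 91.7
```

```bash
python3 -c "
from h import *
st()"
```

```text
t 17.6 tcp [ 511.  -149.6   51.5] jaw -28.7 x [ 0.002  0.001 -1.   ] F [ 0.1 -0.2 -0.4] M [-0.06 -0.1  -0.05] w 91.7
```

Released, with zero force reading. Now straight up, then off to the side so the cameras can see.

Emit:
carry_out(
  rows=[
    [0, 0, 5, 0],
    [0, 0, 15, 0],
    [0, 0, 30, 0],
    [0, 0, 50, 0],
    [0, 0, 75, 0],
    [0, 0, 105, 0],
    [0, 0, 135, 0],
    [0, 0, 165, 0],
    [0, 0, 185, 0],
    [0, 0, 195, 0],
    [0, 0, 195, 0],
  ],
)

```text
time: 18.52
tool_pos: [511.9, -150.0, 249.5]
tcp_rot: [0.255, 1.563, -0.245]
contact_force: [-0.4, 0.0, -0.4]
grip_width: 91.6
```

Emit:
carry_out(
  rows=[
    [-10, -15, 0, 0],
    [-25, -35, 0, 0],
    [-45, -60, 0, 0],
    [-65, -85, 0, 0],
    [-90, -110, 0, 0],
    [-115, -135, 0, 0],
    [-140, -160, 0, 0],
    [-165, -185, 0, 0],
    [-190, -210, 0, 0],
    [-215, -235, 0, 0],
    [-240, -255, 0, 0],
    [-255, -270, 0, 0],
    [-260, -275, 0, 0],
    [-260, -275, 0, 0],
  ],
)

```text
time: 19.68
tool_pos: [250.6, -425.4, 248.1]
tcp_rot: [0.593, 1.565, 0.09]
contact_force: [-0.2, 0.1, 0.1]
grip_width: 92.0
```

Run:
```python
from h import *
st();snap("end",(265,150,90,90),(235,130,90,90))
```

```text
t 19.68 tcp [ 250.6 -425.4  248.1] jaw -28.8 x [ 0.006  0.001 -1.   ] F [-0.2  0.1  0.1] M [-0.04 -0.03 -0.04] w 92.0
```

View pics/c_end.png

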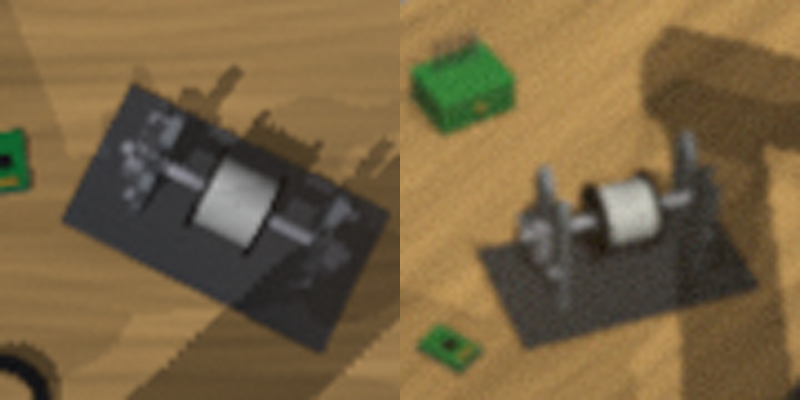

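Both views show the reel between the uprights, axle in both slots. One quick height and level check from the two views before handing in.

Run:
```python
from h import *
def cen(f,x,y,w,h):
    im=cv2.imread(f);hs=cv2.cvtColor(im,cv2.COLOR_BGR2HSV);m=np.zeros(im.shape[:2],np.uint8)
    m[y:y+h,x:x+w]=((hs[...,1]<50)&(hs[...,2]>130))[y:y+h,x:x+w]
    n,l,s,c=cv2.connectedComponentsWithStats(m);i=1+np.argmax(s[1:,4]);return c[i]
P,r=tri(cen("pics/top_end.png",300,178,35,35),cen("pics/side_end.png",272,165,28,28))
print("winding",P.round(1),r.round(1),"centre z ~",(P[2]-18.7).round(1))
A,ra=tri((293.6,183.8),(262,182.2));B,rb=tri((334.8,203.6),(300.3,174.3));print(A.round(1),ra.round(1),B.round(1),rb.round(1))
# axle ends predicted at home, for comparison
y=np.array([np.cos(np.radians(61.5)),np.sin(np.radians(61.5))])
for z in(69,79.5):
  for Y in(82,27,-27,-54):
    p=[*(np.array([511,-149.6])+Y*y),z];print(z,Y,proj("top",p).round(1),proj("side",p).round(1))
```

```text
winding [ 503.4 -144.7   83.1] 1.1 centre z ~ 64.4
[545.8 -76.1  76. ] 9.0 [ 481.9 -196.5   70.6] 1.0
69 82 [293.  181.5] [262.6 183.1]
69 27 [309.9 190. ] [277.7 179.4]
69 -27 [326.5 198.4] [292.3 175.8]
69 -54 [334.9 202.7] [299.5 174.1]
79.5 82 [293.3 180.8] [262.6 180.9]
79.5 27 [310.2 189.4] [277.9 177.2]
79.5 -27 [327.1 197.9] [292.5 173.6]
79.5 -54 [335.5 202.1] [299.7 171.9]
```

The axle pixels in the side view, (275.5,180.0) and (296.9,174.8), match the predicted home line at 69 mm (179.9 and 174.7). Resting on the catches would put them about 2 px higher. Handing in.

```bash
python3 -c "
from h import *
st();print(close_job())"
```

```text
t 19.78 tcp [ 252.2 -424.1  248.6] jaw -28.7 x [ 0.007  0.    -1.   ] F [ 0.5 -0.5 -0.5] M [ 0.01 -0.06  0.01] w 91.7
the job is handed in; nothing more can be done
None
```

I moved the bright reel from the chocked board into the right-hand stand and handed the job in at about 20 s. The job gives no verdict and the catch and pin readings can't be seen, so "home" rests on the checks below.

- **Alignment:** the first approach touched the lead-in at the +y upright with about 5 N. I corrected by about 1 mm and 1°, and both axle ends then went down freely.
- **Pressing home:** the catches gave way with about 10 N of push beyond the reel's weight. The axle stopped 10.7 mm below first catch contact, against 10.5 mm expected. The load at the floor was even on both ends, about 12 N in all.
- **Release:** the wrist force read zero after the gripper opened, and the arm is well clear of everything.

**Last camera checks:** in the side view the axle on both sides of the reel lies within about 0.1 px of the line expected at 69 mm height. Resting on the catches would sit about 2 px higher.

**Two rougher checks agreed less well:** the winding's centre gave a height of 64 mm. My hand-picked pixel for the +y tip gave 76 mm with a 9 mm mismatch between the two views, probably because the tip blends into the saddle.

I did not measure the bystanders again. Nothing I did went near them, and the ones visible in the final crops looked unmoved.

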